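# Clamp the dust-inlet collar onto its port in a pottery studio

## Task

The loose flanged collar stands a little off-centre on the flanged neck of the dust-extraction port. Swing the hinged clamp ring shut around both flanges, squeeze its rubber buffer firmly but without ramming it onto its seat, then swing the latch lever all the way round to its stop so that it holds the ring shut. Feel your way: never force the ring or the lever, do not lift or tip the collar, let go of everything at the end and leave the mug, bottle and bowl alone.

Things in the scene. Friction and masses are not known exactly. Their poses are not given: they have to be found in the camera images.
- port: grey cast base plate (175 x 225 mm, 25 mm thick) fixed to the table, carrying an upright neck tube (72 mm across) with a flange (96 mm across, top at 66 mm) and the fixed half of the clamp ring (on the -x side of the neck). Origin: on the neck's axis at table level; z up. All offsets below are in this frame's axes with the port's yaw.
- neck_top (a point): centre of the top face of the neck's flange, 66 mm above the table; the collar should end centred over it
- collar_flange (a point): centre of the underside of the loose metal collar (350 g or so: flange 96 mm across and 6 mm thick at its foot, tube 68 mm across, 54 mm high in all) that stands on the neck's flange, 10 to 13 mm off-centre towards the port's +x side. The closing ring pushes it central; it need not be handled.
- clamp_hinge (a point): point on the upright hinge axis of the swinging half of the clamp ring (ring outer radius 58 mm, 54 to 80 mm above the table), at (0, 66) mm from the port's origin, 67 mm above the table
- jaw (a joint): angle of the swinging half of the clamp ring about clamp_hinge, counter-clockwise as it opens (to 1.3 rad). Its strike block is set differently each time, so it meets its rigid seat anywhere from -0.10 to 0.04: feel for it. A rubber buffer (1.5 N/mm) resists the last 0.055 rad. 0.85 N m of friction; let go, it springs back about 0.02 rad. The lever catches it up to about 0.03 rad off the seat, else jams.
- clamp_handle (a point): handle of the swinging half: upright round steel post, 14 mm across, free from 80 to 128 mm above the table; this point is on its axis 106 mm up, 119 mm from the hinge axis. At jaw angle 0 it lies at (62, -36) mm from the port's origin. Moving the ring takes about 7 N here, squeezing the buffer up to 13 N more, then the seat is rigid; about 16 N is enough.
- lever_pivot (a point): point on the upright pivot axis of the latch lever, at (-11.5, -80) mm from the port's origin, 89.5 mm up
- lever (a joint): angle of the latch lever about lever_pivot, counter-clockwise seen from above: 0 to 0.3 at the start (open); 1.60 on its stop post, locked past dead centre (1.40). From about 1.0 a roller under its short arm hooks behind the keeper pin on the ring's ear (both 16 mm across) and draws the ring in. 0.12 N m of friction: stays where left.
- lever_handle (a point): handle of the latch lever: upright round steel post, 14 mm across, free from 93 to 135 mm above the table; this point is on its axis 116 mm up, 85 mm from the pivot axis. At lever angle q it lies from the pivot at (q - 2.443) rad counter-clockwise of the port's +x. Turning takes 2 N here, up to about 15 N as the roller draws the ring in, less past dead centre; 9 N more on the stop is enough.
- mug: bystander: white mug with a handle, 82 mm across, 95 mm high; origin under its centre
- paint: bystander: paint bottle, 56 mm across, 150 mm high; origin under its centre. (A clay bowl, 110 mm across, stands beyond the port, 0.8 m or more from the robot.)
There are look-alikes about, which are no part of the job. There is more than one size of the part that bears collar_flange; the job needs the smallest.

How it is judged:
On the way:
1. the ring is swung shut on the collar with the lever still open (value of joint jaw below 0.08 rad and value of joint lever below 0.9 rad), for 0.1 s.
At the end, for the whole second after the job is handed in: Ring shut round both flanges (jaw below 0.075 rad) and locked by the lever past dead centre on its stop (lever beyond 1.52 rad), collar down on the neck's flange (within 3 mm in height) and centred within 8.5 mm, everything at rest and let go (value of joint jaw below 0.075 rad and value of joint lever above 1.52 rad and horizontal distance between collar_flange and neck_top below 0.0085 m and height (world z) of collar_flange between 0.063 and 0.069 m and velocity of joint each of jaw, lever below 0.05 rad/s); the robot touches nothing.
It fails at once if the ring is rammed on its seat (over 5 N on top of the squeezed buffer), or the lever on its stop (over 40 N) (contact force between strike_c0 and port_c0 above 5 N or contact force between lever_c1 and port_c1 above 40 N).
It fails at once if the lever is forced against the ring's keeper pin (over 38 N) (contact force between strike_c1 and lever_c0 above 38 N).
It fails at once if the collar is lifted or tipped (height (world z) of collar_flange above 0.078 m or angle between collar_flange's own z axis and vertical above 0.25 rad).
It fails at once if the mug, bottle or bowl is disturbed (moved over 20 mm) (distance of any of mug, paint, bowl from where it was at the start of the episode above 0.02 m).
It also fails if it takes over 72 s, if anything falls off the work surface, if the arm or the gripper's body presses on something with over 40 N, if the wrist force passes 120 N, or if a joint passes its speed limit or range.

## Robot

A 7-joint arm with a two-finger parallel gripper is mounted at the origin on the work surface. World frame = base frame: x ahead of the robot, y to its left, z up, the work surface at z = 0. Lengths are in m, angles in rad, forces in N, time in s.
With the tool pointing down it reaches from about 0.425 to 0.95 m from the base axis. Payload 4.7 kg.
Tool frame: the origin (TCP) lies midway between the tips of the shut fingers; the grasp point (between the pads) lies 19 mm behind it; x points along the fingers, y is the direction in which the jaws open and shut, and the axes are right-handed (so a half turn about x gives the same grasp; the last joint's range is limited). The gripper opens to 85 mm and grips with 20 to 120 N. Pads are 22 mm wide; open, the fingers measure 114 mm over their backs; the gripper's body (76 mm by 85 mm) begins 54 mm behind the grasp point. The pads swing forward as they close: fully open they stand 13 mm farther back than shut.
Start: joints at [1.106, 0.469, -0.049, 1.532, 0.024, 1.141, -0.082], TCP at [0.285, -0.612, 0.231] pointing down, gripper open.
Joint ranges: [-2.59, 2.59], [-0.33, 1.99], [-1.39, 1.29], [0.1, 2.45], [-1.04, 4.18], [0.21, 1.99], [-2.66, 2.66]. Speed limits (rad/s): [2.57, 2.57, 3.14, 3.14, 3.14, 3.14, 3.14].

## Interface

Orientations are given as a rotation vector (axis times angle).
In Python, from station import env gives the robot as it stands. The module is installed in compiled form; this text tells all that it offers.
- The arm moves only by the tool carry_out, never from a script. Its argument "rows" is a list of rows, each a list of 7 numbers: the shift along the tool's x, y, z in cm, then the turn, a rotation vector about the tool's x, y, z in degrees, then the closure, from -1 (fully open) to 1 (shut), so that 0 is half open. In form: [[dx, dy, dz, wx, wy, wz, claw], ...]. A call has 1 to 20 rows; each row shifts and turns the commanded pose from where the row before left it, along the tool's axes as they then stand; what a row does not reach is not made up. A row lasts 1/8 s, in which the tool goes at most 62.5 mm and 10.7 degrees, less where a joint would pass 70% of its speed; a pose out of reach is approached as far as the arm can. A call is refused whole if a number of a shift passes 6.25 or a number of a turn 10.7, either way. A call with a gripper value outside its range is refused whole. The fingers move at their own pace and stop on an object; "force" is the grip in N (left out, the last holds). Time passes only in rows, so rows that do not move let the fingers close. It gives the time, the measured TCP pose, the force and the opening at its end, in the units of the state.
- env.get_state(): the state, without advancing time (a new reading comes with each control period).
- env.snapshot(name): name is "scene" or "top"; returns a dict with "color" (384x512x3 uint8, red, green, blue), "K" (3x3 intrinsics, pixels), "dist_coeffs" ([k1, k2, p1, p2, k3] as OpenCV has them; the pictures are not rectified), "rvec" (rotation vector, rad) and "tvec" (3), from world to camera coordinates, as OpenCV has them. Camera axes: x right, y down, z forward; pixel columns grow to the right and rows downward; lengths in m; the calibration is good to about 2 mm. A picture is of the moment at which its call begins. There is no depth.
- env.hand_in(): hands the job in, once; it reports no verdict.
The state is a dict: "t": time; "qpos": joint angles; "joint_vel": joint speeds; "effort": joint torques, N m; "ee_pos": TCP position; "ee_rot": TCP orientation; "wrist_force": force on the tool from outside, world axes, zero at the start; "moment": the same for the moment, N m; "gripper_width": finger opening in m.
Only numpy, scipy, OpenCV 4.12 (cv2) and the standard library are available. Lean on these libraries where they do the work, as an engineer would, in place of code of your own. Each camera call takes 0.05 s, during which the arm holds its last target. There are 200 camera calls.

## Working session

There is one attempt and no reset: what is moved stays moved. The work goes in short steps, Python scripts to look and compute and a tool call to move; the robot and the scene stay as the last step left them, time stands still between calls to the robot, and variables do not carry over. Pictures are saved under pics/ and viewed, about 8 in all and at most 12, crops included, and the job is handed in when it is done.

Besides the shell and the picture viewer there is one more tool, called after "Emit:" as name(argument=value, ...), one argument or row to a line, values as JSON. carry_out: Moves the arm, as the interface text tells. Its arguments: {"type":"object","properties":{"rows":{"type":"array","items":{"type":"array","items":{"type":"number"}}},"force":{"type":"number"}},"required":["rows"]}

```bash
mkdir -p pics; python3 - <<'E'
from station import env
import cv2,numpy as np
for n in("scene","top"):
    s=env.snapshot(n); cv2.imwrite(f"pics/{n}0.png",cv2.resize(s["color"][:,:,::-1],(800,600),interpolation=cv2.INTER_CUBIC))
    print(n,s["K"].tolist(),s["dist_coeffs"],s["rvec"],s["tvec"])
    R=cv2.Rodrigues(s["rvec"])[0];print("campos",-R.T@np.array(s["tvec"]).ravel())
print(env.get_state())
E
```

```text
scene [[388.6717617070974, 0.0, 252.79422487181714], [0.0, 388.6717617070974, 197.4396721180169], [0.0, 0.0, 1.0]] [-0.09051036  0.          0.          0.          0.        ] [ 1.43356642  1.84573872 -0.99674853] [ 0.14993483 -0.22608946  1.68091595]
campos [1.52486551 0.22385011 0.72370687]
top [[455.4626959829793, 0.0, 254.51428226725568], [0.0, 455.4626959829793, 185.12612489553192], [0.0, 0.0, 1.0]] [0.04225556 0.         0.         0.         0.        ] [ 2.22705684 -2.18355339  0.0965259 ] [-0.04473922  0.55522694  1.38854346]
campos [0.47312797 0.00582045 1.41931234]
{'t': 0.1, 'qpos': array([ 1.10610162,  0.46939534, -0.04860788,  1.53358843,  0.02409865,
        1.14100051, -0.08227118]), 'joint_vel': array([ 0.00098557, -0.00260906,  0.00059051, -0.00404445, -0.00024051,
       -0.00079184,  0.00042539]), 'effort': array([-5.69781805e-04, -5.11520827e+01, -4.73268970e-02, -2.38392985e+01,
        1.06909865e-02,  4.42338700e-03, -2.22868346e-05]), 'ee_pos': array([ 0.28473301, -0.6114188 ,  0.2303372 ]), 'ee_rot': array([ 1.98047972,  0.44045078, -1.98138289]), 'wrist_force': array([0.44713397, 0.03145614, 0.04742887]), 'moment': array([ 0.01205126, -0.0211028 , -0.00238137]), 'gripper_width': 0.08549910848973062}
```

View pics/scene0.png

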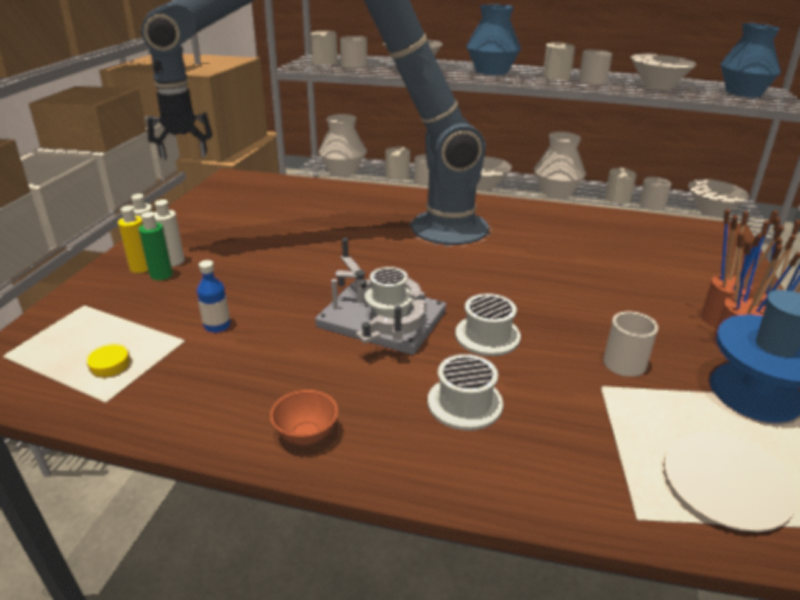

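View pics/top0.png

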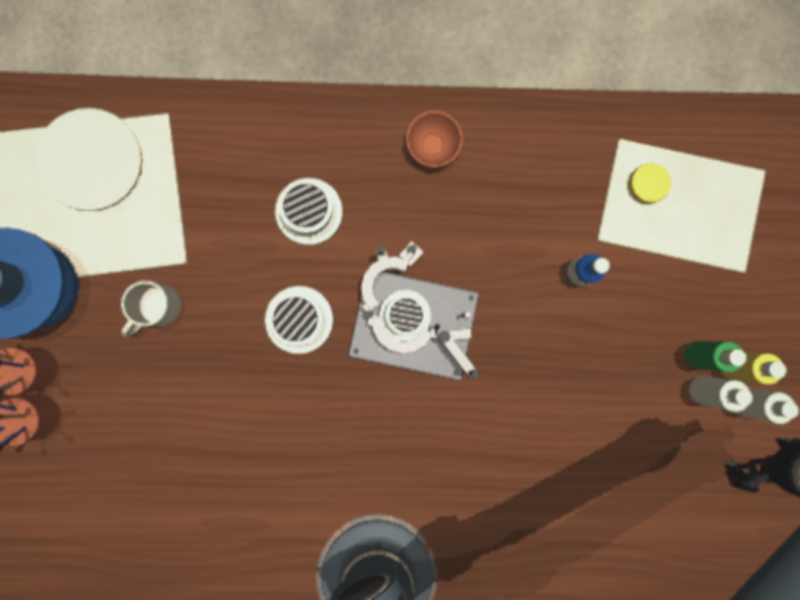

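The scene view shows the port in the middle. In the top view, the plate corners are roughly at (373,273), (478,291), (461,380) and (350,355). The ring is open at upper left with its handle near (412,250), and the lever runs from (437,330) to (473,374). I'll look at a crop next.

```bash
cat > h.py <<'E'
from station import env
import cv2,numpy as np
from scipy.spatial.transform import Rotation as Rt
def snap(n): return env.snapshot(n)
def ray(s,uv,z):
    p=cv2.undistortPoints(np.array([[uv]],float),s["K"],s["dist_coeffs"])[0,0]
    R=cv2.Rodrigues(s["rvec"])[0];t=np.array(s["tvec"]).ravel()
    c=-R.T@t;d=R.T@np.array([p[0],p[1],1]);return c+d*(z-c[2])/d[2]
def proj(s,P): return cv2.projectPoints(np.array(P,float).reshape(-1,3),s["rvec"],s["tvec"],s["K"],s["dist_coeffs"])[0].reshape(-1,2)
def crop(s,x,y,w,h,k,f): cv2.imwrite(f,cv2.resize(s["color"][y:y+h,x:x+w,::-1],None,fx=k,fy=k,interpolation=cv2.INTER_CUBIC))
E
python3 - <<'E'
from h import *
s=snap("top"); crop(s,215,145,100,105,5.7,"pics/c1.png")
s2=snap("scene"); crop(s2,190,145,110,85,7,"pics/c2.png")
# plate mask: grey low saturation
hsv=cv2.cvtColor(s["color"],cv2.COLOR_RGB2HSV);print(hsv[192,265],hsv[235,240],hsv[222,292])
E
```

```text
[ 36  21 174] [ 10 136 111] [ 23  15 222]
```

View pics/c1.png

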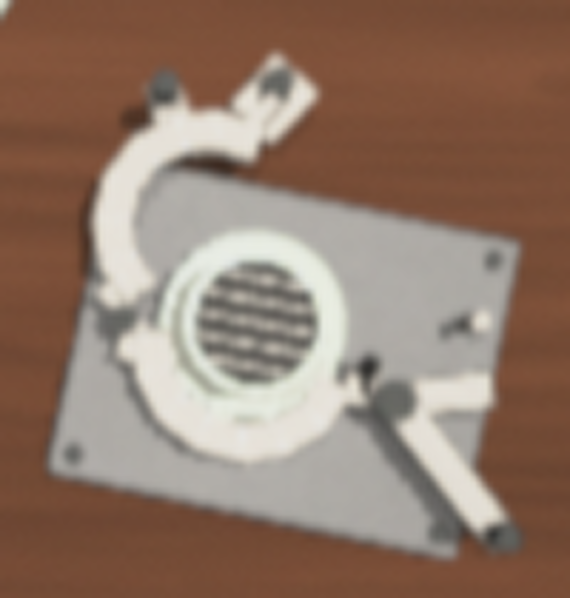

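View pics/c2.png

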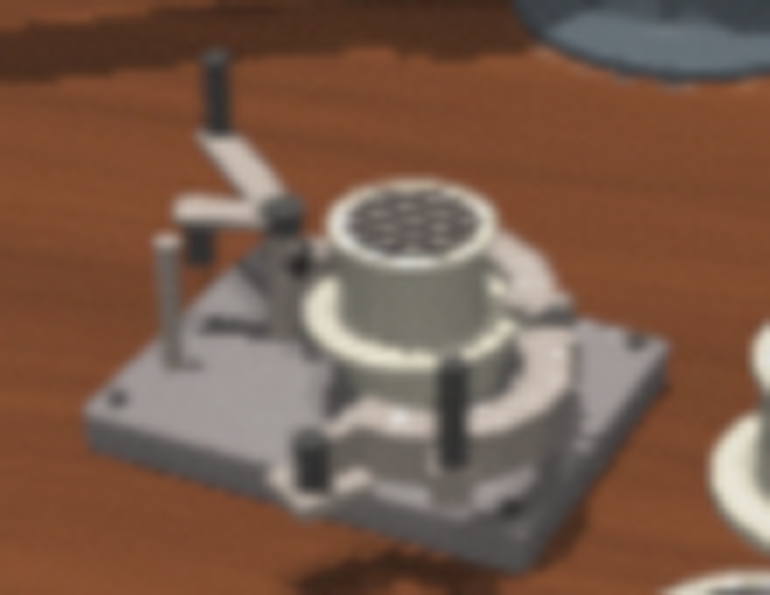

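Top crop: hinge at about (115,322), pivot (395,400), lever handle top (503,537), ring handle top (163,85), plate corners (520,240), (455,558) and (48,472). The scene crop confirms that the tall post at (452,415) is the ring handle. The short one at (312,460) is the keeper pin.

```bash
python3 - <<'E'
from h import *
s=snap("top"); f=lambda u,v,z: ray(s,(215+u/5.7-.41,145+v/5.7-.41),z)[:2]
hi=f(115,322,.082);pv=f(395,400,.10);lh=f(503,537,.135);rh=f(163,84,.128)
s2=snap("scene"); g=lambda u,v,z: ray(s2,(190+u/7-.43,145+v/7-.43),z)[:2]
print("scene: pivot",g(283,205,.10),"lh",g(216,55,.135),"rh",g(453,360,.128))
c=[f(520,240,.025),f(455,558,.025),f(48,472,.025)]
print(hi,pv,lh,rh,np.linalg.norm(pv-hi));print("corners",c)
d=hi-pv; yaw=np.arctan2(d[1],d[0])-np.arctan2(146,11.5)
e=c[2]-c[1];e2=c[0]-c[1];print("yaw",yaw,"plate yaw",np.arctan2(e[1],e[0])-np.pi/2,np.arctan2(e2[1],e2[0]),np.linalg.norm(e),np.linalg.norm(e2))
R=lambda a:np.array([[np.cos(a),-np.sin(a)],[np.sin(a),np.cos(a)]])
for y in(yaw,np.arctan2(e[1],e[0])-np.pi/2):
  o=((hi+pv)/2)-R(y)@np.array([-5.75e-3,-7e-3]);print("origin",o,"pred hi,pv",o+R(y)@[0,.066],o+R(y)@[-.0115,-.08])
  a=lh-pv;print("lever q",(np.arctan2(a[1],a[0])-y+2.443)%(2*np.pi),np.linalg.norm(a))
  b=rh-hi;print("jaw",np.arctan2(b[1],b[0])-y-np.arctan2(-102,62),np.linalg.norm(b))
for z,p in((.095,(145/800*512,300/600*384)),(.12,(595/800*512,268/600*384)) ): print(ray(s,p,z))
E
```

```text
scene: pivot [ 0.47291164 -0.11285845] lh [ 0.3989141  -0.16847101] rh [0.62445506 0.00590481]
[0.504104  0.0250982] [ 0.46686652 -0.11814834] [ 0.40064385 -0.16921713] [0.62236358 0.0030176 ] 0.1480074422739077
corners [array([ 0.5539377 , -0.19147497]), array([ 0.38280388, -0.15858745]), array([0.42470198, 0.05991785])]
yaw -0.17571993073723302 plate yaw -0.18944910893994793 -0.18985960803317997 0.22248599580799874 0.17426523241207115
origin [ 0.49237043 -0.04063806] pred hi,pv [0.50390836 0.0243456 ] [ 0.46706216 -0.11739574]
lever q 0.13403871219370744 0.08362693160671804
jaw 1.0157621166766884 0.12030328521369947
origin [ 0.49245061 -0.04073314] pred hi,pv [0.50487959 0.024086  ] [ 0.46609093 -0.11713613]
lever q 0.14776789039642235 0.08362693160671804
jaw 1.0294912948794033 0.12030328521369947
[0.52210797 0.43167254 0.095     ]
[ 0.59660984 -0.39364919  0.12      ]
```

```bash
cat >> h.py <<'E'
YAW=-0.185; O=np.array([.4925,-.0406])
def W(x,y): c,s=np.cos(YAW),np.sin(YAW); return O+np.array([c*x-s*y,s*x+c*y])
HI=W(0,.066); PV=W(-.0115,-.08)
def ang(a): return (a+np.pi)%(2*np.pi)-np.pi
def st(joint=None):
    s=env.get_state(); R=Rt.from_rotvec(s["ee_rot"]).as_matrix(); p=np.array(s["ee_pos"])
    print("t %.2f"%s["t"],"tcp",p.round(4),"zhead",round(float(np.arctan2(R[1,2],R[0,2])),4),"xdown",R[:,0].round(3),"q",s["qpos"].round(2),"w",round(s["gripper_width"],4))
    print(" F",s["wrist_force"].round(2),"Ftool",(R.T@s["wrist_force"]).round(2),"M",s["moment"].round(2))
    for n,c,a0 in(("jaw",HI,np.arctan2(-102,62)+YAW),("lever",PV,YAW-2.443)):
        d=p[:2]-c; print(" ",n,"ang",round(float(ang(np.arctan2(d[1],d[0])-a0)),4),"r",round(float(np.hypot(*d)),4),"Ftan(ccw)",round(float(np.cross(d/np.hypot(*d),s["wrist_force"][:2])),2),"Frad",round(float(d@s["wrist_force"][:2]/np.hypot(*d)),2))
    return s,R,p
def to(xyz,zhead):
    s,R,p=st(); 
    T=np.column_stack([[0,0,-1],np.cross([np.cos(zhead),np.sin(zhead),0],[0,0,-1]),[np.cos(zhead),np.sin(zhead),0]])
    print("tool shift cm",(R.T@(np.array(xyz)-p)*100).round(2),"turn deg",np.degrees(Rt.from_matrix(R.T@T).as_rotvec()).round(2))
E
python3 - 2>/dev/null <<'E'
from h import *
to([.6225,.0035,.20],-.18)
to([.6225,.0035,.20],np.pi-.18)
E
```

```text
t 0.30 tcp [ 0.2848 -0.6118  0.231 ] zhead -2.7058 xdown [-0.     0.001 -1.   ] q [ 1.11  0.47 -0.05  1.53  0.02  1.14 -0.08] w 0.0855
 F [-0.03  0.02 -0.11] Ftool [ 0.11 -0.03  0.02] M [ 0.01 -0.01  0.03]
  jaw ang -0.6939 r 0.6729 Ftan(ccw) -0.04 Frad -0.01
  lever ang 0.7053 r 0.5269 Ftan(ccw) -0.04 Frad -0.01
tool shift cm [  3.12 -41.52 -56.58] turn deg [-1.4472e+02 -4.0000e-02  2.0000e-02]
t 0.30 tcp [ 0.2848 -0.6118  0.231 ] zhead -2.7058 xdown [-0.     0.001 -1.   ] q [ 1.11  0.47 -0.05  1.53  0.02  1.14 -0.08] w 0.0855
 F [-0.03  0.02 -0.11] Ftool [ 0.11 -0.03  0.02] M [ 0.01 -0.01  0.03]
  jaw ang -0.6939 r 0.6729 Ftan(ccw) -0.04 Frad -0.01
  lever ang 0.7053 r 0.5269 Ftan(ccw) -0.04 Frad -0.01
tool shift cm [  3.12 -41.52 -56.58] turn deg [3.528e+01 1.000e-02 3.000e-02]
```

Emit:
carry_out(
  rows=[
    [-4, 0, 0, 0, 0, 0, 0],
    [-4, 0, 0, 0, 0, 0, 0],
    [0, -2.96, -4.04, 0, 0, 0, 0],
    [0, -2.96, -4.04, 0, 0, 0, 0],
    [0, -2.96, -4.04, 0, 0, 0, 0],
    [0, -2.96, -4.04, 0, 0, 0, 0],
    [0, -2.96, -4.04, 0, 0, 0, 0],
    [0, -2.96, -4.04, 0, 0, 0, 0],
    [0, -2.96, -4.04, 0, 0, 0, 0],
    [0, -2.96, -4.04, 0, 0, 0, 0],
    [0, -2.96, -4.04, 0, 0, 0, 0],
    [0, -2.96, -4.04, 0, 0, 0, 0],
    [0, -2.96, -4.04, 0, 0, 0, 0],
    [0, -2.96, -4.04, 0, 0, 0, 0],
    [0, -2.96, -4.04, 0, 0, 0, 0],
    [0, -2.96, -4.04, 0, 0, 0, 0],
  ],
  force=20,
)

```text
t: 2.3
ee_pos: [0.6234, 0.0038, 0.3114]
ee_rot: [1.981, 0.438, -1.98]
wrist_force: [0.3, -0.3, 0.4]
gripper_width: 0.0425
```

Emit:
carry_out(
  rows=[
    [0, 0, 0, -10.3, 0, 0, 0],
    [0, 0, 0, -10.3, 0, 0, 0],
    [0, 0, 0, -10.3, 0, 0, 0],
    [0, 0, 0, -10.3, 0, 0, 0],
    [0, 0, 0, -10.3, 0, 0, 0],
    [0, 0, 0, -10.3, 0, 0, 0],
    [0, 0, 0, -10.3, 0, 0, 0],
    [0, 0, 0, -10.3, 0, 0, 0],
    [0, 0, 0, -10.3, 0, 0, 0],
    [0, 0, 0, -10.3, 0, 0, 0],
    [0, 0, 0, -10.3, 0, 0, 0],
    [0, 0, 0, -10.3, 0, 0, 0],
    [0, 0, 0, -10.3, 0, 0, 0],
    [0, 0, 0, -10.3, 0, 0, 0],
    [0, 0, 0, 0, 0, 0, 0],
  ],
)

```text
t: 4.18
ee_pos: [0.6228, 0.0022, 0.3111]
ee_rot: [0.151, 1.566, -0.15]
wrist_force: [-0.4, 0.6, -0.8]
gripper_width: 0.0426
```

```bash
python3 - 2>/dev/null <<'E'
from h import *
to([.6225,.0035,.16],-.18)
s=snap("top"); crop(s,205,130,130,100,6,"pics/c3.png"); print(proj(s,[[.6225,.0035,.128]]))
E
```

```text
t 4.17 tcp [0.6228 0.0022 0.3111] zhead -0.1914 xdown [-0.  0. -1.] q [ 0.55  0.46 -0.89  1.52  0.36  1.33  1.  ] w 0.0426
 F [-0.37  0.64 -0.8 ] Ftool [ 0.81  0.56 -0.49] M [ 0.05 -0.04  0.04]
  jaw ang 1.0251 r 0.1202 Ftan(ccw) 0.56 Frad -0.48
  lever ang -3.003 r 0.1966 Ftan(ccw) 0.73 Frad 0.09
tool shift cm [15.11  0.12 -0.04] turn deg [-0.66 -0.02 -0.01]
[[243.01806033 159.27540925]]
```

View pics/c3.png

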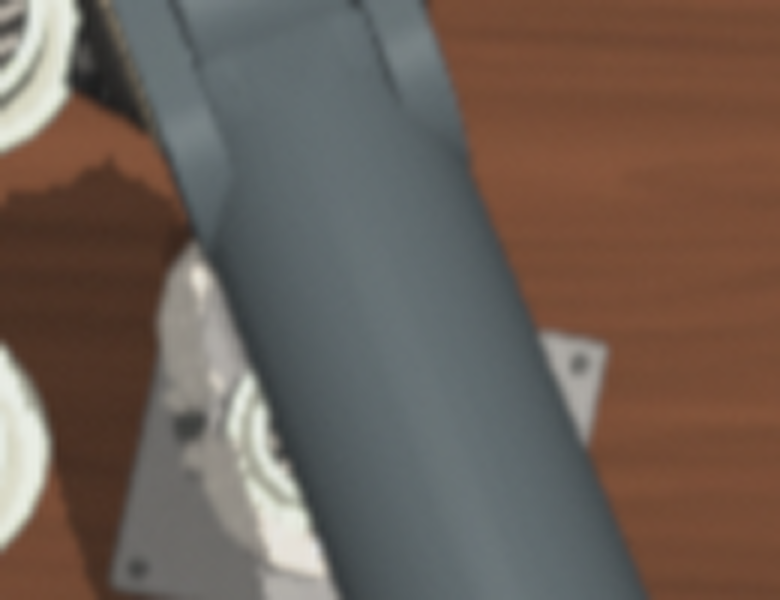

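The top view is blocked by the forearm. I'll descend to just above the post and check in the scene view.

Emit:
carry_out(
  rows=[
    [4, 0.1, 0, -0.6, 0, 0, 0],
    [4, 0, 0, 0, 0, 0, 0],
    [4, 0, 0, 0, 0, 0, 0],
    [3, 0, 0, 0, 0, 0, 0],
    [1.5, 0, 0, 0, 0, 0, 0],
    [0, 0, 0, 0, 0, 0, 0],
  ],
)

```text
t: 4.97
ee_pos: [0.6228, 0.0034, 0.1458]
ee_rot: [0.141, 1.567, -0.141]
wrist_force: [0.3, 0.9, 1.0]
gripper_width: 0.0429
```

```bash
python3 - 2>/dev/null <<'E'
from h import *
to([.6225,.0035,.089],-.18)
s=snap("scene"); crop(s,180,120,130,100,6,"pics/c4.png"); print((proj(s,[[.6225,.0035,.128],[.6225,.0035,.085]])-[180,120])*6)
E
```

```text
t 4.97 tcp [0.6228 0.0034 0.1458] zhead -0.1796 xdown [-0.001 -0.    -1.   ] q [ 0.49  0.6  -0.81  1.72  0.5   1.04  0.9 ] w 0.0429
 F [0.34 0.9  1.02] Ftool [-1.02  0.95  0.17] M [ 0.01 -0.01 -0.03]
  jaw ang 1.0349 r 0.1199 Ftan(ccw) 0.95 Frad 0.18
  lever ang -2.9981 r 0.1974 Ftan(ccw) 0.51 Frad 0.82
tool shift cm [ 5.68  0.   -0.02] turn deg [ 0.02 -0.06  0.02]
[[441.76801004 453.13125648]
 [441.06199944 528.03175568]]
```

View pics/c4.png

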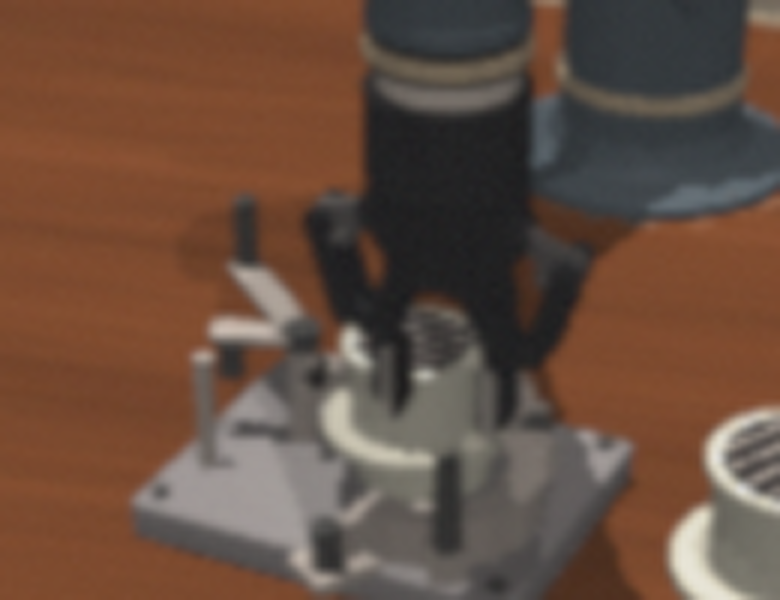

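The fingers are at crop x≈395 and 500, centred on the ring post at (447,455). I'll go down and grip it lightly.

Emit:
carry_out(
  rows=[
    [2, 0, 0, 0, 0, 0, 0],
    [2, 0, 0, 0, 0, 0, 0],
    [1.6, 0, 0, 0, 0, 0, 0],
    [0, 0, 0, 0, 0, 0, 0.5],
    [0, 0, 0, 0, 0, 0, 1],
    [0, 0, 0, 0, 0, 0, 1],
    [0, 0, 0, 0, 0, 0, 1],
    [0, 0, 0, 0, 0, 0, 1],
  ],
  force=20,
)

```text
t: 6.02
ee_pos: [0.6229, 0.0044, 0.09]
ee_rot: [0.141, 1.566, -0.139]
wrist_force: [2.3, 4.3, -11.2]
gripper_width: 0.0136
```

```bash
python3 - 2>/dev/null <<'E'
from h import *
st()
# arc row in tool frame for dq cw of 4 deg radius .12 (z head radial)
E
```

```text
t 6.03 tcp [0.6229 0.0044 0.09  ] zhead -0.1779 xdown [ 0.     0.001 -1.   ] q [ 0.46  0.66 -0.77  1.76  0.56  0.95  0.86] w 0.0136
 F [  2.29   4.34 -11.21] Ftool [11.21  4.66  1.48] M [ 0.88 -0.52 -0.03]
  jaw ang 1.0432 r 0.1199 Ftan(ccw) 4.66 Frad 1.54
  lever ang -2.9946 r 0.1981 Ftan(ccw) 2.02 Frad 4.47
```

Emit:
carry_out(
  rows=[
    [0, -0.62, -0.016, 3, 0, 0, 1],
    [0, -0.62, -0.016, 3, 0, 0, 1],
    [0, -0.62, -0.016, 3, 0, 0, 1],
    [0, -0.62, -0.016, 3, 0, 0, 1],
    [0, -0.62, -0.016, 3, 0, 0, 1],
    [0, -0.62, -0.016, 3, 0, 0, 1],
    [0, -0.62, -0.016, 3, 0, 0, 1],
    [0, -0.62, -0.016, 3, 0, 0, 1],
  ],
)

```text
t: 7.02
ee_pos: [0.6049, -0.0408, 0.09]
ee_rot: [0.47, 1.519, -0.466]
wrist_force: [4.7, 5.6, -12.7]
gripper_width: 0.0135
```

```bash
python3 - 2>/dev/null <<'E'
from h import *
st()
E
```

```text
t 7.03 tcp [ 0.6049 -0.0408  0.09  ] zhead -0.5979 xdown [ 0.002  0.002 -1.   ] q [ 0.49  0.61 -0.68  1.8   0.48  0.9   0.57] w 0.0135
 F [  4.66   5.64 -12.72] Ftool [12.74  7.25  0.68] M [ 0.96 -0.9   0.03]
  jaw ang 0.634 r 0.1195 Ftan(ccw) 7.27 Frad 0.84
  lever ang 3.132 r 0.1581 Ftan(ccw) 2.68 Frad 6.81
```

Emit:
carry_out(
  rows=[
    [0, -0.62, -0.016, 3, 0, 0, 1],
    [0, -0.62, -0.016, 3, 0, 0, 1],
    [0, -0.62, -0.016, 3, 0, 0, 1],
    [0, -0.62, -0.016, 3, 0, 0, 1],
    [0, -0.62, -0.016, 3, 0, 0, 1],
    [0, -0.62, -0.016, 3, 0, 0, 1],
  ],
)

```text
t: 7.78
ee_pos: [0.5797, -0.0682, 0.09]
ee_rot: [0.714, 1.45, -0.71]
wrist_force: [6.1, 3.7, -12.4]
gripper_width: 0.013
```

```bash
python3 - 2>/dev/null <<'E'
from h import *
st()
E
```

```text
t 7.78 tcp [ 0.5797 -0.0682  0.09  ] zhead -0.9123 xdown [ 0.002  0.002 -1.   ] q [ 0.5   0.56 -0.61  1.86  0.41  0.85  0.34] w 0.013
 F [  6.11   3.72 -12.4 ] Ftool [12.42  7.07  0.8 ] M [ 0.76 -1.02  0.05]
  jaw ang 0.3209 r 0.1191 Ftan(ccw) 7.09 Frad 0.97
  lever ang 3.0361 r 0.1234 Ftan(ccw) 0.99 Frad 7.09
```

Emit:
carry_out(
  rows=[
    [0, -0.31, -0.005, 1.5, 0, 0, 1],
    [0, -0.31, -0.005, 1.5, 0, 0, 1],
    [0, -0.31, -0.005, 1.5, 0, 0, 1],
    [0, -0.31, -0.005, 1.5, 0, 0, 1],
    [0, -0.31, -0.005, 1.5, 0, 0, 1],
    [0, -0.31, -0.005, 1.5, 0, 0, 1],
    [0, -0.31, -0.005, 1.5, 0, 0, 1],
  ],
)

```text
t: 8.65
ee_pos: [0.5617, -0.08, 0.09]
ee_rot: [0.854, 1.396, -0.849]
wrist_force: [8.5, 3.7, -15.3]
gripper_width: 0.0132
```

```bash
python3 - 2>/dev/null <<'E'
from h import *
st()
E
```

```text
t 8.65 tcp [ 0.5617 -0.08    0.09  ] zhead -1.0947 xdown [ 0.003  0.002 -1.   ] q [ 0.5   0.52 -0.57  1.9   0.38  0.82  0.21] w 0.0132
 F [  8.54   3.7  -15.3 ] Ftool [15.33  9.24  0.63] M [ 0.64 -1.27  0.09]
  jaw ang 0.1398 r 0.1188 Ftan(ccw) 9.27 Frad 0.86
  lever ang 3.0 r 0.1022 Ftan(ccw) 0.34 Frad 9.31
```

Emit:
carry_out(
  rows=[
    [0, -0.1, -0.001, 0.5, 0, 0, 1],
    [0, -0.1, -0.001, 0.5, 0, 0, 1],
    [0, -0.1, -0.001, 0.5, 0, 0, 1],
    [0, -0.1, -0.001, 0.5, 0, 0, 1],
    [0, -0.1, -0.001, 0.5, 0, 0, 1],
  ],
)

```text
t: 9.28
ee_pos: [0.5575, -0.0821, 0.09]
ee_rot: [0.887, 1.382, -0.882]
wrist_force: [6.6, 3.1, -14.7]
gripper_width: 0.0135
```

```bash
python3 - 2>/dev/null <<'E'
from h import *
st()
E
```

```text
t 9.28 tcp [ 0.5575 -0.0821  0.09  ] zhead -1.1375 xdown [ 0.003  0.002 -1.   ] q [ 0.5   0.52 -0.56  1.91  0.37  0.81  0.18] w 0.0135
 F [  6.6    3.06 -14.7 ] Ftool [ 1.472e+01  7.220e+00 -1.000e-02] M [ 0.56 -1.31  0.06]
  jaw ang 0.1003 r 0.1188 Ftan(ccw) 7.27 Frad 0.19
  lever ang 2.9954 r 0.0976 Ftan(ccw) 0.49 Frad 7.26
```

Emit:
carry_out(
  rows=[
    [0, -0.1, -0.001, 0.5, 0, 0, 1],
    [0, -0.1, -0.001, 0.5, 0, 0, 1],
    [0, -0.1, -0.001, 0.5, 0, 0, 1],
  ],
)

```text
t: 9.65
ee_pos: [0.5548, -0.0833, 0.09]
ee_rot: [0.906, 1.373, -0.902]
wrist_force: [6.2, 3.1, -14.8]
gripper_width: 0.0139
```

6.9 N, so no buffer contact yet.

Emit:
carry_out(
  rows=[
    [0, -0.1, -0.001, 0.5, 0, 0, 1],
    [0, -0.1, -0.001, 0.5, 0, 0, 1],
    [0, -0.1, -0.001, 0.5, 0, 0, 1],
  ],
)

```text
t: 10.02
ee_pos: [0.552, -0.0846, 0.09]
ee_rot: [0.926, 1.364, -0.922]
wrist_force: [6.7, 3.3, -14.8]
gripper_width: 0.0131
```

Emit:
carry_out(
  rows=[
    [0, -0.1, -0.001, 0.5, 0, 0, 1],
    [0, -0.1, -0.001, 0.5, 0, 0, 1],
    [0, -0.05, 0, 0.2, 0, 0, 1],
  ],
)

```text
t: 10.4
ee_pos: [0.5497, -0.0855, 0.09]
ee_rot: [0.942, 1.356, -0.937]
wrist_force: [7.5, 2.5, -16.1]
gripper_width: 0.0132
```

Emit:
carry_out(
  rows=[
    [0, -0.1, -0.001, 0.5, 0, 0, 1],
    [0, -0.1, -0.001, 0.5, 0, 0, 1],
  ],
)

```text
t: 10.65
ee_pos: [0.5478, -0.0862, 0.09]
ee_rot: [0.955, 1.35, -0.951]
wrist_force: [7.4, 2.7, -15.0]
gripper_width: 0.0134
```

```bash
python3 - 2>/dev/null <<'E'
from h import *
st()
E
```

```text
t 10.65 tcp [ 0.5478 -0.0862  0.09  ] zhead -1.2283 xdown [ 0.003  0.001 -1.   ] q [ 0.5   0.5  -0.54  1.93  0.35  0.8   0.11] w 0.0134
 F [  7.42   2.73 -15.02] Ftool [15.05  7.86 -0.08] M [ 0.44 -1.27  0.11]
  jaw ang 0.0112 r 0.1186 Ftan(ccw) 7.91 Frad 0.15
  lever ang 2.9912 r 0.087 Ftan(ccw) -0.08 Frad 7.91
```

Emit:
carry_out(
  rows=[
    [0, -0.1, -0.001, 0.5, 0, 0, 1],
    [0, -0.1, -0.001, 0.5, 0, 0, 1],
  ],
)

```text
t: 10.9
ee_pos: [0.5459, -0.0869, 0.09]
ee_rot: [0.968, 1.344, -0.964]
wrist_force: [7.5, 2.3, -15.1]
gripper_width: 0.0134
```

Emit:
carry_out(
  rows=[
    [0, -0.1, -0.001, 0.5, 0, 0, 1],
    [0, -0.1, -0.001, 0.5, 0, 0, 1],
  ],
)

```text
t: 11.15
ee_pos: [0.544, -0.0876, 0.09]
ee_rot: [0.982, 1.337, -0.977]
wrist_force: [8.9, 1.7, -16.3]
gripper_width: 0.0133
```

Emit:
carry_out(
  rows=[
    [0, -0.1, -0.001, 0.5, 0, 0, 1],
    [0, -0.05, 0, 0.2, 0, 0, 1],
  ],
)

```text
t: 11.4
ee_pos: [0.5431, -0.0879, 0.09]
ee_rot: [0.991, 1.332, -0.985]
wrist_force: [8.6, 2.9, -16.7]
gripper_width: 0.0132
```

Emit:
carry_out(
  rows=[
    [0, -0.1, -0.001, 0.5, 0, 0, 1],
    [0, -0.05, 0, 0.2, 0, 0, 1],
  ],
)

```text
t: 11.65
ee_pos: [0.5422, -0.0882, 0.09]
ee_rot: [1.001, 1.327, -0.993]
wrist_force: [10.4, 2.8, -19.1]
gripper_width: 0.0133
```

Emit:
carry_out(
  rows=[
    [0, -0.1, 0, 0.4, 0, 0, 1],
    [0, -0.05, 0, 0.2, 0, 0, 1],
  ],
)

```text
t: 11.9
ee_pos: [0.5413, -0.0884, 0.09]
ee_rot: [1.01, 1.322, -1.0]
wrist_force: [13.0, 2.5, -20.6]
gripper_width: 0.0131
```

Emit:
carry_out(
  rows=[
    [0, -0.08, 0, 0.3, 0, 0, 1],
    [0, -0.02, 0, 0.1, 0, 0, 1],
  ],
)

```text
t: 12.15
ee_pos: [0.5408, -0.0885, 0.09]
ee_rot: [1.015, 1.319, -1.005]
wrist_force: [13.2, 4.3, -21.8]
gripper_width: 0.0133
```

```bash
python3 - 2>/dev/null <<'E'
from h import *
st()
E
```

```text
t 12.15 tcp [ 0.5408 -0.0885  0.09  ] zhead -1.3042 xdown [ 0.008  0.002 -1.   ] q [ 0.49  0.48 -0.53  1.95  0.33  0.78  0.05] w 0.0133
 F [ 13.17   4.32 -21.79] Ftool [21.9  13.66 -0.7 ] M [ 0.59 -2.27  0.16]
  jaw ang -0.0512 r 0.1185 Ftan(ccw) 13.86 Frad -0.1
  lever ang 2.9952 r 0.0796 Ftan(ccw) -0.7 Frad 13.84
```

Emit:
carry_out(
  rows=[
    [0, -0.08, 0, 0, 0, 0, 1],
    [0, 0, 0, 0, 0, 0, 1],
  ],
)

```text
t: 12.4
ee_pos: [0.5403, -0.0887, 0.0901]
ee_rot: [1.016, 1.318, -1.004]
wrist_force: [14.0, 3.0, -22.1]
gripper_width: 0.0135
```

Emit:
carry_out(
  rows=[
    [0, -0.08, 0, 0, 0, 0, 1],
    [0, 0, 0, 0, 0, 0, 1],
  ],
)

```text
t: 12.65
ee_pos: [0.5399, -0.0888, 0.0901]
ee_rot: [1.016, 1.318, -1.004]
wrist_force: [14.6, 3.9, -22.3]
gripper_width: 0.013
```

Emit:
carry_out(
  rows=[
    [0, -0.06, 0, 0, 0, 0, 1],
    [0, 0, 0, 0, 0, 0, 1],
  ],
)

```text
t: 12.9
ee_pos: [0.5396, -0.0889, 0.0901]
ee_rot: [1.017, 1.317, -1.003]
wrist_force: [15.1, 3.4, -23.8]
gripper_width: 0.0135
```

```bash
python3 - 2>/dev/null <<'E'
from h import *
st()
E
```

```text
t 12.90 tcp [ 0.5396 -0.0889  0.0901] zhead -1.3044 xdown [ 0.01   0.003 -1.   ] q [ 0.5   0.48 -0.53  1.96  0.33  0.78  0.05] w 0.0135
 F [ 15.13   3.35 -23.76] Ftool [23.91 15.24  0.76] M [ 0.59 -2.7  -0.01]
  jaw ang -0.0617 r 0.1185 Ftan(ccw) 15.44 Frad 1.26
  lever ang 2.9963 r 0.0784 Ftan(ccw) -2.32 Frad 15.32
```

Emit:
carry_out(
  rows=[
    [0, -0.06, 0, 0, 0, 0, 1],
    [0, 0, 0, 0, 0, 0, 1],
  ],
)

```text
t: 13.15
ee_pos: [0.5393, -0.089, 0.0901]
ee_rot: [1.017, 1.317, -1.003]
wrist_force: [15.5, 4.1, -25.2]
gripper_width: 0.0134
```

Emit:
carry_out(
  rows=[
    [0, 0, 0, 0, 0, 0, 1],
  ],
)

```text
t: 13.28
ee_pos: [0.5393, -0.089, 0.0901]
ee_rot: [1.017, 1.317, -1.003]
wrist_force: [16.1, 4.1, -24.5]
gripper_width: 0.0133
```

Emit:
carry_out(
  rows=[
    [0, 0.15, 0, 0, 0, 0, 1],
    [0, 0.15, 0, 0, 0, 0, 1],
    [0, 0, 0, 0, 0, 0, 0.35],
    [0, 0, 0, 0, 0, 0, 0.35],
    [0, 0, 0, 0, 0, 0, 0.35],
  ],
)

```text
t: 13.9
ee_pos: [0.5377, -0.09, 0.0911]
ee_rot: [1.012, 1.321, -1.012]
wrist_force: [0.5, 0.4, 0.7]
gripper_width: 0.0278
```

```bash
python3 - 2>/dev/null <<'E'
from h import *
st()
E
```

```text
t 13.90 tcp [ 0.5377 -0.09    0.0911] zhead -1.3065 xdown [ 0.001 -0.001 -1.   ] q [ 0.5   0.48 -0.52  1.95  0.33  0.79  0.05] w 0.0278
 F [0.52 0.36 0.66] Ftool [-0.66  0.6  -0.21] M [-0.02  0.   -0.03]
  jaw ang -0.0794 r 0.119 Ftan(ccw) 0.6 Frad -0.2
  lever ang 2.9913 r 0.0762 Ftan(ccw) 0.15 Frad 0.62
```

Emit:
carry_out(
  rows=[
    [-3, 0, 0, 0, 0, 0, 0.35],
    [-5, 0, 0, 0, 0, 0, 0.35],
    [-2.5, 0, 0, 10, 0, 0, 0],
    [0, 0, 0, 10, 0, 0, 0],
    [0, 0, 0, 10, 0, 0, 0],
    [0, 0, 0, 10, 0, 0, 0],
    [0, 0, 0, 10, 0, 0, 0],
    [0, 0, 0, 10, 0, 0, 0],
    [0, 0, 0, 7.5, 0, 0, 0],
    [0, 0, 0, 0, 0, 0, 0],
  ],
)

```text
t: 15.15
ee_pos: [0.5374, -0.0896, 0.1957]
ee_rot: [1.842, 0.629, -1.841]
wrist_force: [0.2, 0.1, -0.3]
gripper_width: 0.0426
```

```bash
python3 - 2>/dev/null <<'E'
from h import *
a=YAW-2.443+.14; L=PV+.085*np.array([np.cos(a),np.sin(a)]);print(L)
to([*L,.195],a)
s=snap("top"); crop(s,205,140,120,110,5.4,"pics/c5.png")
E
```

```text
[ 0.39899863 -0.16880313]
t 15.15 tcp [ 0.5374 -0.0896  0.1957] zhead -2.4825 xdown [ 0.    -0.001 -1.   ] q [ 0.37  0.32 -0.35  1.87  0.13  0.98 -0.95] w 0.0426
 F [ 0.15  0.06 -0.32] Ftool [ 0.32  0.04 -0.16] M [ 0.01 -0.01  0.  ]
  jaw ang -0.0806 r 0.1185 Ftan(ccw) 0.16 Frad -0.02
  lever ang 2.9984 r 0.0761 Ftan(ccw) 0.0 Frad 0.16
tool shift cm [ 0.07 -2.21 15.8 ] turn deg [ 0.32  0.   -0.04]
```

View pics/c5.png

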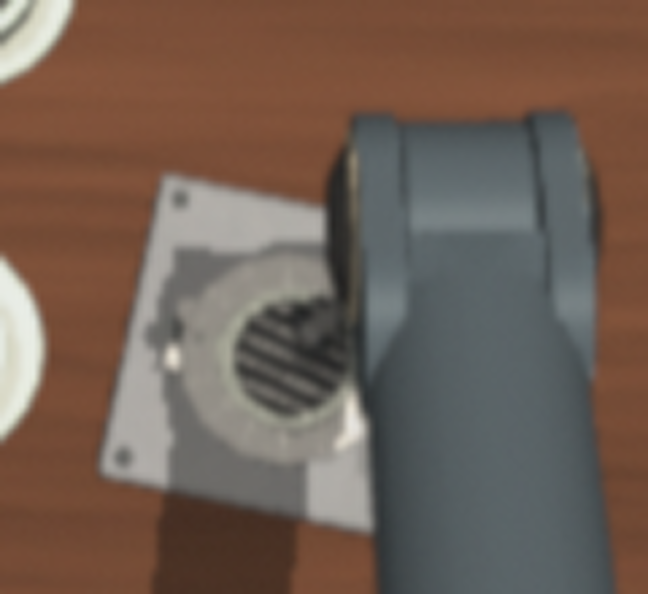

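The top view shows the ring shut round the collar. Next I'll move over the lever handle.

Emit:
carry_out(
  rows=[
    [0, -0.55, 3.95, 0.3, 0, 0, 0],
    [0, -0.55, 3.95, 0, 0, 0, 0],
    [0, -0.55, 3.95, 0, 0, 0, 0],
    [0, -0.55, 3.85, 0, 0, 0, 0],
    [0, 0, 0, 0, 0, 0, 0],
    [4, 0, 0, 0, 0, 0, 0],
    [0, 0, 0, 0, 0, 0, 0],
  ],
)

```text
t: 16.08
ee_pos: [0.3984, -0.1664, 0.1537]
ee_rot: [1.843, 0.63, -1.849]
wrist_force: [-0.9, 0.3, 0.8]
gripper_width: 0.0427
```

```bash
python3 - 2>/dev/null <<'E'
from h import *
to([.3995,-.169,.097],YAW-2.443+.14)
s=snap("scene"); crop(s,170,110,130,100,6,"pics/c6.png"); print((proj(s,[[.3998,-.169,.135]])-[170,110])*6)
E
```

```text
t 16.07 tcp [ 0.3984 -0.1664  0.1537] zhead -2.4871 xdown [-0.004  0.002 -1.   ] q [ 0.57  0.19 -0.31  2.15  0.08  0.82 -0.7 ] w 0.0427
 F [-0.93  0.29  0.84] Ftool [-0.83 -0.8   0.57] M [0.02 0.06 0.05]
  jaw ang -0.8696 r 0.2183 Ftan(ccw) -0.95 Frad 0.2
  lever ang 0.1129 r 0.0841 Ftan(ccw) -0.78 Frad 0.59
tool shift cm [5.67 0.3  0.05] turn deg [0.05 0.12 0.26]
[[301.18300269 255.1329594 ]]
```

View pics/c6.png

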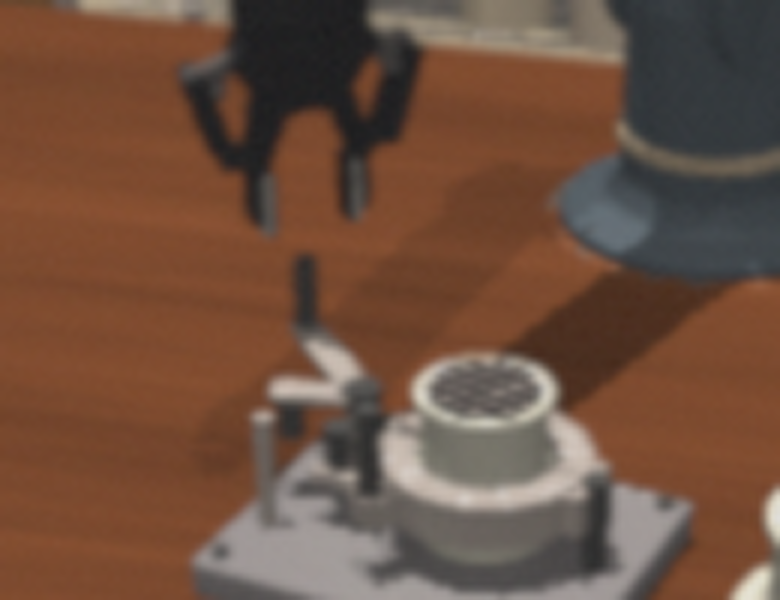

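```bash
python3 - 2>/dev/null <<'E'
from h import *
s=snap("scene")
P=[[*W(.062,-.036),.128],[*W(.062,-.036),.08],[*HI,.08],[*PV,.10],[*W(0,0),.12]]
print(((proj(s,P)-[170,110])*6).round(0))
E
```

```text
[[364. 411.]
 [366. 491.]
 [594. 478.]
 [356. 377.]
 [480. 385.]]
```

Consistent: the post at (370,445) is the ring handle at shut, and (595,480) is the hinge. The fingers straddle the lever post, so I'll descend and grip.

Emit:
carry_out(
  rows=[
    [2, 0.15, 0, 0, 0, 0, 0],
    [2, 0.15, 0, 0, 0, 0, 0],
    [1.6, 0, 0, 0, 0, 0, 0],
    [0, 0, 0, 0, 0, 0, 0.4],
    [0, 0, 0, 0, 0, 0, 1],
    [0, 0, 0, 0, 0, 0, 1],
    [0, 0, 0, 0, 0, 0, 1],
  ],
  force=20,
)

```text
t: 17.05
ee_pos: [0.4023, -0.17, 0.1003]
ee_rot: [1.847, 0.623, -1.844]
wrist_force: [-0.2, 0.7, 6.0]
gripper_width: 0.0132
```

```bash
python3 - 2>/dev/null <<'E'
from h import *
st()
E
```

```text
t 17.05 tcp [ 0.4023 -0.17    0.1003] zhead -2.4892 xdown [ 0.002 -0.001 -1.   ] q [ 0.55  0.28 -0.29  2.2   0.13  0.68 -0.74] w 0.0132
 F [-0.17  0.74  6.04] Ftool [-6.04 -0.68 -0.32] M [0.28 0.07 0.03]
  jaw ang -0.8461 r 0.2196 Ftan(ccw) -0.49 Frad -0.57
  lever ang 0.1754 r 0.0832 Ftan(ccw) -0.68 Frad -0.34
```

Emit:
carry_out(
  rows=[
    [0, 0.59, -0.02, -4, 0, 0, 1],
    [0, 0.59, -0.02, -4, 0, 0, 1],
    [0, 0.59, -0.02, -4, 0, 0, 1],
    [0, 0.59, -0.02, -4, 0, 0, 1],
    [0, 0.59, -0.02, -4, 0, 0, 1],
    [0, 0.59, -0.02, -4, 0, 0, 1],
  ],
)

```text
t: 17.8
ee_pos: [0.4296, -0.1917, 0.1003]
ee_rot: [1.567, 0.931, -1.562]
wrist_force: [0.9, 5.4, 4.4]
gripper_width: 0.0134
```

```bash
python3 - 2>/dev/null <<'E'
from h import *
st()
E
```

```text
t 17.80 tcp [ 0.4296 -0.1917  0.1003] zhead -2.0674 xdown [ 0.003  0.001 -1.   ] q [ 0.64  0.34 -0.37  2.12  0.18  0.71 -0.34] w 0.0134
 F [0.91 5.39 4.38] Ftool [-4.37 -1.76 -5.18] M [ 1.05 -0.13 -0.05]
  jaw ang -0.6956 r 0.2286 Ftan(ccw) -0.91 Frad -5.39
  lever ang 0.5979 r 0.0832 Ftan(ccw) -1.57 Frad -5.24
```

Emit:
carry_out(
  rows=[
    [0, 0.58, -0.06, -4, 0, 0, 1],
    [0, 0.58, -0.06, -4, 0, 0, 1],
    [0, 0.58, -0.06, -4, 0, 0, 1],
    [0, 0.58, -0.06, -4, 0, 0, 1],
  ],
)

```text
t: 18.3
ee_pos: [0.4514, -0.1988, 0.1003]
ee_rot: [1.369, 1.097, -1.366]
wrist_force: [-0.2, 3.1, 5.9]
gripper_width: 0.0135
```

```bash
python3 - 2>/dev/null <<'E'
from h import *
st()
E
```

```text
t 18.30 tcp [ 0.4514 -0.1988  0.1003] zhead -1.7887 xdown [ 0.002  0.    -1.   ] q [ 0.68  0.38 -0.42  2.07  0.23  0.74 -0.1 ] w 0.0135
 F [-0.23  3.13  5.91] Ftool [-5.91 -0.89 -3.01] M [ 0.58  0.01 -0.1 ]
  jaw ang -0.5954 r 0.2294 Ftan(ccw) -0.95 Frad -2.99
  lever ang 0.8747 r 0.0831 Ftan(ccw) -0.8 Frad -3.04
```

Emit:
carry_out(
  rows=[
    [0, 0.29, -0.03, -2, 0, 0, 1],
    [0, 0.29, -0.03, -2, 0, 0, 1],
    [0, 0.29, -0.03, -2, 0, 0, 1],
  ],
)

```text
t: 18.68
ee_pos: [0.4599, -0.1999, 0.1003]
ee_rot: [1.294, 1.151, -1.292]
wrist_force: [-1.5, 1.9, 5.3]
gripper_width: 0.0135
```

```bash
python3 - 2>/dev/null <<'E'
from h import *
st()
E
```

```text
t 18.68 tcp [ 0.4599 -0.1999  0.1003] zhead -1.6854 xdown [ 0.002 -0.    -1.   ] q [ 0.69  0.39 -0.45  2.05  0.24  0.75 -0.02] w 0.0135
 F [-1.48  1.86  5.26] Ftool [-5.26 -1.67 -1.68] M [ 0.41  0.16 -0.05]
  jaw ang -0.558 r 0.2286 Ftan(ccw) -1.81 Frad -1.54
  lever ang 0.9782 r 0.0831 Ftan(ccw) -1.62 Frad -1.74
```

Emit:
carry_out(
  rows=[
    [0, 0.22, -0.01, -1.5, 0, 0, 1],
    [0, 0.22, -0.01, -1.5, 0, 0, 1],
  ],
)

```text
t: 18.92
ee_pos: [0.4643, -0.2002, 0.1003]
ee_rot: [1.256, 1.178, -1.254]
wrist_force: [-0.1, 1.5, 5.1]
gripper_width: 0.0132
```

```bash
python3 - 2>/dev/null <<'E'
from h import *
st()
E
```

```text
t 18.93 tcp [ 0.4643 -0.2002  0.1003] zhead -1.6334 xdown [ 0.002 -0.    -1.   ] q [ 0.7   0.4  -0.46  2.04  0.25  0.76  0.02] w 0.0132
 F [-0.09  1.47  5.1 ] Ftool [-5.1  -0.17 -1.46] M [ 0.43  0.15 -0.1 ]
  jaw ang -0.5391 r 0.2281 Ftan(ccw) -0.35 Frad -1.43
  lever ang 1.0306 r 0.0831 Ftan(ccw) -0.13 Frad -1.47
```

Emit:
carry_out(
  rows=[
    [0, 0.22, -0.01, -1.5, 0, 0, 1],
    [0, 0.22, -0.01, -1.5, 0, 0, 1],
    [0, 0.15, -0.01, -1, 0, 0, 1],
  ],
)

```text
t: 19.3
ee_pos: [0.4701, -0.2002, 0.1004]
ee_rot: [1.205, 1.211, -1.203]
wrist_force: [-1.1, 1.5, 5.9]
gripper_width: 0.0135
```

```bash
python3 - 2>/dev/null <<'E'
from h import *
st()
E
```

```text
t 19.30 tcp [ 0.4701 -0.2002  0.1004] zhead -1.5638 xdown [ 0.002 -0.    -1.   ] q [ 0.7   0.41 -0.47  2.03  0.27  0.76  0.08] w 0.0135
 F [-1.05  1.51  5.95] Ftool [-5.95 -1.03 -1.51] M [ 0.38  0.14 -0.03]
  jaw ang -0.5138 r 0.2271 Ftan(ccw) -1.27 Frad -1.33
  lever ang 1.1008 r 0.0832 Ftan(ccw) -0.99 Frad -1.55
```

Emit:
carry_out(
  rows=[
    [0, 0.22, -0.01, -1.5, 0, 0, 1],
    [0, 0.22, -0.01, -1.5, 0, 0, 1],
    [0, 0.15, -0.01, -1, 0, 0, 1],
  ],
)

```text
t: 19.68
ee_pos: [0.4756, -0.1998, 0.1003]
ee_rot: [1.153, 1.244, -1.152]
wrist_force: [-1.9, 1.5, 5.8]
gripper_width: 0.0135
```

```bash
python3 - 2>/dev/null <<'E'
from h import *
st()
E
```

```text
t 19.68 tcp [ 0.4756 -0.1998  0.1003] zhead -1.4944 xdown [ 0.001 -0.    -1.   ] q [ 0.71  0.42 -0.49  2.01  0.28  0.77  0.13] w 0.0135
 F [-1.9   1.49  5.85] Ftool [-5.85 -1.78 -1.63] M [ 0.3   0.42 -0.1 ]
  jaw ang -0.49 r 0.226 Ftan(ccw) -2.08 Frad -1.24
  lever ang 1.1671 r 0.0832 Ftan(ccw) -1.73 Frad -1.69
```

Emit:
carry_out(
  rows=[
    [0, 0.15, -0.01, -1, 0, 0, 1],
    [0, 0.15, -0.01, -1, 0, 0, 1],
    [0, 0.15, -0.01, -1, 0, 0, 1],
  ],
)

```text
t: 20.05
ee_pos: [0.4793, -0.1995, 0.1003]
ee_rot: [1.114, 1.267, -1.115]
wrist_force: [-3.4, 1.0, 7.2]
gripper_width: 0.0136
```

```bash
python3 - 2>/dev/null <<'E'
from h import *
st()
E
```

```text
t 20.05 tcp [ 0.4793 -0.1995  0.1003] zhead -1.4428 xdown [-0.001 -0.001 -1.   ] q [ 0.71  0.43 -0.5   2.01  0.29  0.78  0.17] w 0.0136
 F [-3.36  1.03  7.17] Ftool [-7.16 -3.21 -1.44] M [ 0.19  0.69 -0.11]
  jaw ang -0.4741 r 0.2252 Ftan(ccw) -3.45 Frad -0.64
  lever ang 1.2113 r 0.0833 Ftan(ccw) -3.16 Frad -1.53
```

Emit:
carry_out(
  rows=[
    [0, 0.15, -0.01, -1, 0, 0, 1],
    [0, 0.15, -0.01, -1, 0, 0, 1],
  ],
)

```text
t: 20.3
ee_pos: [0.4819, -0.1991, 0.1002]
ee_rot: [1.087, 1.282, -1.09]
wrist_force: [-3.4, 0.6, 7.5]
gripper_width: 0.0134
```

```bash
python3 - 2>/dev/null <<'E'
from h import *
st()
E
```

```text
t 20.30 tcp [ 0.4819 -0.1991  0.1002] zhead -1.4084 xdown [-0.001 -0.001 -1.   ] q [ 0.71  0.43 -0.51  2.    0.29  0.78  0.2 ] w 0.0134
 F [-3.42  0.56  7.45] Ftool [-7.45 -3.3  -1.1 ] M [ 0.12  0.85 -0.24]
  jaw ang -0.4626 r 0.2245 Ftan(ccw) -3.46 Frad -0.21
  lever ang 1.2431 r 0.0834 Ftan(ccw) -3.26 Frad -1.19
```

Emit:
carry_out(
  rows=[
    [0, 0.15, -0.01, -1, 0, 0, 1],
    [0, 0.15, -0.01, -1, 0, 0, 1],
    [0, 0.15, -0.01, -1, 0, 0, 1],
  ],
)

```text
t: 20.68
ee_pos: [0.4865, -0.1981, 0.1003]
ee_rot: [1.048, 1.303, -1.051]
wrist_force: [-4.1, 0.2, 7.3]
gripper_width: 0.0132
```

```bash
python3 - 2>/dev/null <<'E'
from h import *
st()
E
```

```text
t 20.68 tcp [ 0.4865 -0.1981  0.1003] zhead -1.3559 xdown [-0.001 -0.001 -1.   ] q [ 0.72  0.44 -0.52  1.99  0.3   0.79  0.24] w 0.0132
 F [-4.09  0.21  7.33] Ftool [-7.33 -3.96 -1.07] M [ 0.06  0.65 -0.15]
  jaw ang -0.4425 r 0.2231 Ftan(ccw) -4.09 Frad 0.12
  lever ang 1.2997 r 0.0834 Ftan(ccw) -3.92 Frad -1.19
```

Smooth so far, so I'll continue through dead centre.

Emit:
carry_out(
  rows=[
    [0, 0.15, -0.01, -1, 0, 0, 1],
    [0, 0.15, -0.01, -1, 0, 0, 1],
    [0, 0.15, -0.01, -1, 0, 0, 1],
    [0, 0.15, -0.01, -1, 0, 0, 1],
  ],
)

```text
t: 21.18
ee_pos: [0.4926, -0.1963, 0.1003]
ee_rot: [0.996, 1.33, -0.997]
wrist_force: [-2.9, -0.9, 7.0]
gripper_width: 0.0133
```

```bash
python3 - 2>/dev/null <<'E'
from h import *
st()
E
```

```text
t 21.18 tcp [ 0.4926 -0.1963  0.1003] zhead -1.2857 xdown [-0.    -0.001 -1.   ] q [ 0.72  0.45 -0.53  1.98  0.32  0.79  0.29] w 0.0133
 F [-2.86 -0.88  7.04] Ftool [-7.04 -3.    0.05] M [ 0.01  0.51 -0.08]
  jaw ang -0.4159 r 0.2209 Ftan(ccw) -2.81 Frad 1.04
  lever ang 1.3754 r 0.0834 Ftan(ccw) -2.99 Frad -0.05
```

Emit:
carry_out(
  rows=[
    [0, 0.15, -0.01, -1, 0, 0, 1],
    [0, 0.15, -0.01, -1, 0, 0, 1],
    [0, 0.15, -0.01, -1, 0, 0, 1],
    [0, 0.15, -0.01, -1, 0, 0, 1],
    [0, 0.15, -0.01, -1, 0, 0, 1],
    [0, 0.15, -0.01, -1, 0, 0, 1],
  ],
)

```text
t: 21.92
ee_pos: [0.5013, -0.1928, 0.1004]
ee_rot: [0.916, 1.367, -0.917]
wrist_force: [-1.9, -0.1, 6.4]
gripper_width: 0.0135
```

```bash
python3 - 2>/dev/null <<'E'
from h import *
st()
E
```

```text
t 21.93 tcp [ 0.5013 -0.1928  0.1004] zhead -1.1805 xdown [ 0.001 -0.001 -1.   ] q [ 0.73  0.46 -0.56  1.96  0.34  0.8   0.37] w 0.0135
 F [-1.87 -0.14  6.44] Ftool [-6.44 -1.78 -0.57] M [ 0.08  0.36 -0.07]
  jaw ang -0.3764 r 0.2171 Ftan(ccw) -1.86 Frad 0.17
  lever ang 1.4887 r 0.0834 Ftan(ccw) -1.75 Frad -0.65
```

Emit:
carry_out(
  rows=[
    [0, 0.15, -0.01, -1, 0, 0, 1],
    [0, 0.15, -0.01, -1, 0, 0, 1],
    [0, 0.12, -0.01, -0.8, 0, 0, 1],
    [0, 0.1, 0, -0.7, 0, 0, 1],
  ],
)

```text
t: 22.42
ee_pos: [0.5061, -0.1904, 0.1004]
ee_rot: [0.87, 1.388, -0.871]
wrist_force: [-1.8, -0.4, 6.2]
gripper_width: 0.013
```

```bash
python3 - 2>/dev/null <<'E'
from h import *
st()
E
```

```text
t 22.43 tcp [ 0.5061 -0.1904  0.1004] zhead -1.1194 xdown [ 0.001 -0.001 -1.   ] q [ 0.73  0.47 -0.57  1.96  0.35  0.81  0.41] w 0.013
 F [-1.77 -0.44  6.15] Ftool [-6.16 -1.78 -0.37] M [ 0.    0.24 -0.06]
  jaw ang -0.3544 r 0.2147 Ftan(ccw) -1.77 Frad 0.42
  lever ang 1.5526 r 0.0833 Ftan(ccw) -1.77 Frad -0.46
```

Emit:
carry_out(
  rows=[
    [0, 0.1, 0, -0.7, 0, 0, 1],
    [0, 0.1, 0, -0.7, 0, 0, 1],
    [0, 0.08, 0, -0.5, 0, 0, 1],
  ],
)

```text
t: 22.8
ee_pos: [0.5085, -0.1891, 0.1004]
ee_rot: [0.845, 1.399, -0.846]
wrist_force: [-1.5, -0.3, 6.8]
gripper_width: 0.0133
```

```bash
python3 - 2>/dev/null <<'E'
from h import *
st()
E
```

```text
t 22.80 tcp [ 0.5085 -0.1891  0.1004] zhead -1.0863 xdown [ 0.001 -0.001 -1.   ] q [ 0.73  0.48 -0.58  1.95  0.35  0.81  0.44] w 0.0133
 F [-1.51 -0.32  6.76] Ftool [-6.76 -1.48 -0.42] M [0.1  0.3  0.02]
  jaw ang -0.3429 r 0.2134 Ftan(ccw) -1.52 Frad 0.29
  lever ang 1.5861 r 0.0834 Ftan(ccw) -1.47 Frad -0.49
```

Emit:
carry_out(
  rows=[
    [0, 0.08, 0, -0.5, 0, 0, 1],
    [0, 0.08, 0, -0.5, 0, 0, 1],
  ],
)

```text
t: 23.05
ee_pos: [0.5099, -0.1883, 0.1004]
ee_rot: [0.831, 1.404, -0.832]
wrist_force: [-0.8, 0.3, 6.1]
gripper_width: 0.0133
```

```bash
python3 - 2>/dev/null <<'E'
from h import *
st()
E
```

```text
t 23.05 tcp [ 0.5099 -0.1883  0.1004] zhead -1.0689 xdown [ 0.001 -0.001 -1.   ] q [ 0.73  0.48 -0.58  1.95  0.36  0.82  0.45] w 0.0133
 F [-0.83  0.35  6.09] Ftool [-6.09 -0.56 -0.69] M [ 0.11  0.33 -0.06]
  jaw ang -0.3365 r 0.2127 Ftan(ccw) -0.82 Frad -0.37
  lever ang 1.6047 r 0.0834 Ftan(ccw) -0.53 Frad -0.73
```

Emit:
carry_out(
  rows=[
    [0, 0.08, 0, -0.5, 0, 0, 1],
    [0, 0.08, 0, -0.5, 0, 0, 1],
    [0, 0, 0, 0, 0, 0, 1],
  ],
)

```text
t: 23.42
ee_pos: [0.5103, -0.1881, 0.1003]
ee_rot: [0.818, 1.411, -0.821]
wrist_force: [-4.2, -1.2, 8.2]
gripper_width: 0.0136
```

Emit:
carry_out(
  rows=[
    [0, 0.08, 0, 0, 0, 0, 1],
    [0, 0.08, 0, 0, 0, 0, 1],
    [0, 0, 0, 0, 0, 0, 1],
  ],
)

```text
t: 23.8
ee_pos: [0.5104, -0.188, 0.1003]
ee_rot: [0.817, 1.413, -0.824]
wrist_force: [-7.1, -1.2, 10.9]
gripper_width: 0.0133
```

Emit:
carry_out(
  rows=[
    [0, 0.08, 0, 0, 0, 0, 1],
    [0, 0.05, 0, 0, 0, 0, 1],
    [0, 0, 0, 0, 0, 0, 1],
  ],
)

```text
t: 24.18
ee_pos: [0.5105, -0.188, 0.1003]
ee_rot: [0.816, 1.414, -0.826]
wrist_force: [-10.0, -2.6, 13.3]
gripper_width: 0.0133
```

The lever is on its stop at about 10 N, and it no longer moves. Next I'll ease off, release, lift away and look.

Emit:
carry_out(
  rows=[
    [0, -0.15, 0, 0, 0, 0, 1],
    [0, -0.1, 0, 0, 0, 0, 1],
    [0, 0, 0, 0, 0, 0, 0.35],
    [0, 0, 0, 0, 0, 0, 0.2],
    [0, 0, 0, 0, 0, 0, 0.2],
    [-3, 0, 0, 0, 0, 0, 0.2],
    [-5, 0, 0, 0, 0, 0, 0.2],
    [-5, 0, 0, 0, 0, 0, 0.2],
    [0, 0, 5, 0, 0, 0, 0.2],
    [0, 0, 5, 0, 0, 0, 0.2],
    [0, 0, 5, 0, 0, 0, 0.2],
    [0, 0, 0, 0, 0, 0, 0.2],
    [0, 0, 0, 0, 0, 0, 0.2],
  ],
)

```text
t: 25.8
ee_pos: [0.5856, -0.3161, 0.2287]
ee_rot: [0.819, 1.413, -0.817]
wrist_force: [-0.1, 1.3, 0.2]
gripper_width: 0.0345
```

```bash
python3 - 2>/dev/null <<'E'
from h import *
st()
s=snap("top"); crop(s,205,140,120,110,5.4,"pics/c7.png")
a=YAW-2.443+1.6
P=[[*(PV+.085*np.array([np.cos(a),np.sin(a)])),.135],[*W(.062,-.036),.128],[*W(0,0),.12]]
print(((proj(s,P)-[205,140])*5.4).round(0))
E
```

```text
t 25.80 tcp [ 0.5856 -0.3161  0.2287] zhead -1.0505 xdown [-0.001  0.001 -1.   ] q [ 0.83  0.52 -0.59  1.53  0.3   1.18  0.71] w 0.0345
 F [-0.06  1.3   0.23] Ftool [-0.23  0.6  -1.16] M [0.   0.01 0.01]
  jaw ang -0.1276 r 0.3499 Ftan(ccw) 0.25 Frad -1.28
  lever ang 1.5968 r 0.2319 Ftan(ccw) 0.62 Frad -1.14
[[570. 324.]
 [375. 251.]
 [284. 353.]]
```

View pics/c7.png

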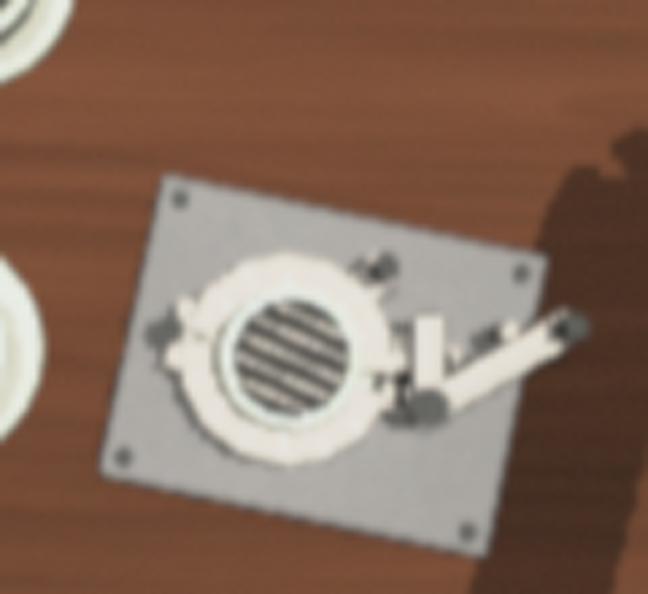

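The final top view shows the lever handle at (571,326), where (570,324) was predicted for 1.60 rad. The ring is shut and the collar is concentric at about (291,356), within roughly 4 mm. The gripper is well clear, so I'll hand in.

```bash
python3 -c "
from station import env
print(env.hand_in())"
```

```text
the job is handed in; nothing more can be done
None
```

I swung the ring shut, squeezed its buffer, turned the lever to its stop, let go of everything and handed the job in at about 26 s of the 72 s allowed. The hand-in gives no verdict.

- **Ring:** moving it took about 7 N. The buffer came in near -0.02 rad, and I stopped at about 16 N, near -0.06 rad, with no sign of hitting the rigid seat. I then eased off and released it.
- **Lever:** it turned smoothly with at most about 4 N across the handle and did not jam. It stopped dead at about 1.6 rad, and I pressed it there with about 10 N before releasing it.
- **Last top view:** the lever handle is within about 2 mm of where 1.60 rad puts it, and the ring is shut. The collar looks central, reading about 4 mm from the port axis I estimated (limit 8.5 mm).
- **Not checked exactly:**
  - My pivot estimate was 1–2 mm off, because the handle radius read 83 mm instead of 85 mm, so the angles are good to about 0.02–0.03 rad.
  - The wrist also showed a vertical pull of up to 25 N while the ring handle was gripped, which I did not explain. It went to zero on release.
  - I did not measure the collar's height or tilt.
  - I did not re-measure the mug, bottle or bowl at the end; the arm passed above or clear of them.

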